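# Wedge the rocking stirrer until it stands firm

### The arm

A 6-joint arm with a two-finger parallel gripper is mounted at the origin on a cart in front of the work surface, level with it; the furniture and walls round the work are solid. World frame = base frame: x ahead of the robot, y to its left, z up, the work surface at z = 0. Lengths are in m, angles in rad, forces in N, time in s.
With the tool pointing down it reaches from about 0.325 to 0.9 m from the base axis. Payload 3.5 kg.
Tool frame: the origin (TCP) lies midway between the tips of the shut fingers; the grasp point (between the pads) lies 19 mm behind it; z points along the fingers, y is the line along which they close (so a half turn about z gives the same grasp; the last joint's range is limited). The gripper opens to 85 mm and grips with 20 to 120 N. Pads are 22 mm wide; open, the fingers measure 114 mm over their backs; the gripper's body (76 mm by 85 mm) begins 54 mm behind the grasp point. The pads swing forward as they close: fully open they stand 13 mm farther back than shut.
Start: joints at [1.036, 0.276, -0.026, 1.268, 0, 1.467], TCP at [0.262, 0.568, 0.231] pointing down, gripper open.
Joint ranges: [-3.12, 3.12], [-0.85, 1.88], [-1.08, 1.24], [-1.95, 2.15], [-1.57, 1.53], [-3.14, 3.14]. Speed limits (rad/s): [2.57, 2.57, 3.14, 3.14, 3.14, 3.14].

### API

Orientations are given as a rotation vector (axis times angle).
In Python, from plant import ctrl gives the robot as it stands.
- The arm moves only by the shell command python3 -m inch 'ROWS' [FORCE]. ROWS is JSON, a list that holds one entry, the list of rows, each a list of 7 numbers: the shift along the tool's x, y, z in m, then the turn, a rotation vector about the tool's x, y, z in rad, then the opening in per cent of the stroke, from 0 (shut) to 100 (fully open). A call has 1 to 20 rows; each row shifts and turns the commanded pose from where the row before left it, along the tool's axes as they then stand; what a row does not reach is not made up. A row lasts 1/10 s, in which the tool goes at most 50 mm and 8.59 degrees, less where a joint would pass 70% of its speed; a pose out of reach is approached as far as the arm can. A call is refused whole if a number of a shift passes 0.05 or a number of a turn 0.15, either way. A call with a gripper value outside its range is refused whole. The fingers move at their own pace and stop on an object; FORCE is the grip in N (left out, the last holds). Time passes only in rows, so rows that do not move let the fingers close. It gives the time, the measured TCP pose, the force, the opening and the grip force at its end, in the units of the state.
- ctrl.sense(): the state, without advancing time (a new reading comes with each control period).
- ctrl.camera(name): name is "side" or "top" or "wrist"; returns (picture, depth): 420x560x3 uint8, red, green, blue; 420x560 float32, m along the optical axis (not along the pixel's ray), 0 where there is no reading.
- ctrl.get_calibration(name): a dict with "fovy" (degrees; the focal length in pixels is half the picture's height over the tangent of half this angle, whatever the lens; pixels are square), "cx", "cy" (the principal point, pixels), "R" (3x3) and "t" (3): a world point X has camera coordinates R X + t. Camera axes: x right, y down, z forward; pixel columns grow to the right and rows downward; lengths in m; the calibration is good to about 2 mm. A picture is of the moment at which its call begins: read the wrist's pose just before it. get_calibration takes no time and is no camera call; for the wrist camera it gives the pose at the moment of the call.
- ctrl.hand_in(): hands the job in; it is judged then, once.
The state is a dict: "time": time; "joints": joint angles; "joint_velocities": joint speeds; "tau": joint torques, N m; "ee_pos": TCP position; "tcp_rot": TCP orientation; "ft_force": force on the tool from outside, world axes, zero at the start; "wrist_torque": the same for the moment, N m; "opening": finger opening in m; "gripper_force": force on a finger pad.
Only numpy, scipy, OpenCV 4.12 (cv2) and the standard library are available. Lean on these libraries where they do the work, as an engineer would, in place of code of your own. Each camera call takes 0.05 s, during which the arm holds its last target. There are 200 camera calls.

### The job

The white magnetic stirrer rocks because its foot under the red corner pad is too short. Without gripping or lifting anything, push the orange wedge, thin end first, under that foot until it fills the gap and the stirrer no longer rocks, leaving the stirrer level, in its place, and the things around it undisturbed. Test it by pressing the red pad down firmly with the fingertips, and finish while still holding that press, with the stirrer staying level under it.

Things in the scene. Friction and masses are not known exactly. Their poses are not given: they have to be found in the camera images.
- stirrer: White magnetic stirrer, 160 x 160 mm, loose on the bench, 1.4 kg. Origin: centre of its footprint at bench level; x from its front (black knob) to its back, y to its left, z up. Four domed feet 62 mm from the centre in x and y; the front left one is too short. Housing 20 to 48 mm above the bench, round plate on top to 51 mm. Right of it stands a fixed microscope, 0.4 m high: pass it on the side near the robot.
- press_pad: Red round pad, 26 mm across, 7 mm high, fixed on the stirrer's front left corner, right above the short foot. Origin: centre of its underside, 48 mm above the bench; its top, at 55 mm, is the stirrer's highest part. Unwedged, 1 to 2 N here tips the stirrer (0.04 to 0.1 rad) until the short foot meets the bench. The final press must stay above 3 N; aim for 5 to 10 N.
- short_foot (a point): Lowest point of the short foot, a dome of radius 9 mm at (-62, +62) mm from the stirrer's centre. Its height above the bench (4 to 9 mm, different each time) is the gap to fill while the stirrer stands level.
- wedge: Loose orange wedge, 100 mm long (x), 44 mm wide (y), 80 g, flat on the bench. Origin: middle of its underside; x points to the thin end. Height 2 mm at the thin end (x = +50 mm), rising evenly to 16 mm at the upright back (x = -50 mm). Starts left of the stirrer, pointing at the short foot (up to 6 mm and 0.08 rad off), its thin end 25 to 65 mm short of it.
- wedge_back (a point): Middle of the wedge's upright back face, 8 mm above the bench: push here along the wedge's +x. It slides freely (under 1.5 N) until it meets the foot, then resistance rises; 2 to 4 N make it snug, some 5 N or more shoves the stirrer along.
- tape: Bystander: yellow tape roll, 75 mm across, 19 mm high, lying behind the stirrer. Origin: centre of its underside.
- stain: Bystander: brown dropper bottle with a blue top, 38 mm across, 104 mm high, far left. Origin: centre of its underside.
- vial_a: Bystander: tall glass vial with white cap, 28 mm across, 97 mm high, far left. Origin: centre of its underside.
- vial_b: Bystander: short glass vial with white cap, 23 mm across, 52 mm high, behind the stirrer. Origin: centre of its underside.

How it is judged:
By the outcome, as a careful person would: the job done as asked, in the order asked, and still so for the second after the job is handed in, while the arm keeps its last pose, push and grip.
It also fails if it takes over 48 s, if anything falls off the work surface, if the arm or the gripper's body presses on something with over 40 N, if the wrist force passes 120 N, or if a joint passes its speed limit or range.

## Working session

There is one attempt and no reset: what is moved stays moved. The work goes in short steps, Python scripts to look and compute and a shell command to move; the robot and the scene stay as the last step left them, time stands still between calls to the robot, and variables do not carry over. Pictures are saved under pics/ and viewed, at most 10 in all, crops included, and the job is handed in when it is done.

```bash
mkdir -p pics; ls; cat > h.py <<'E'
import numpy as np,cv2
from plant import ctrl
def cal(n):
    c=ctrl.get_calibration(n); f=210/np.tan(np.radians(c['fovy'])/2); return f,c['cx'],c['cy'],np.array(c['R']),np.array(c['t'])
def ray(C,u,v,z):
    f,cx,cy,R,t=C; o=-R.T@t; d=R.T@np.array([(u-cx)/f,(v-cy)/f,1]); return o+d*(z-o[2])/d[2]
def proj(C,X):
    f,cx,cy,R,t=C; p=R@np.array(X)+t; return f*p[0]/p[2]+cx,f*p[1]/p[2]+cy
E
python3 - <<'E'
from h import *
s=ctrl.sense();print({k:np.round(v,3) for k,v in s.items()})
ims=[]
for n in("top","side"):
    C=cal(n);print(n,C[0],C[1],C[2],'cam at',-C[3].T@C[4],C[3].round(2).tolist())
    p,d=ctrl.camera(n);np.savez(f'pics/{n}0.npz',p=p,d=d);cv2.imwrite(f'pics/{n}0.png',p[:,:,::-1])
E
```

```text
pics
{'time': np.float64(0.0), 'joints': array([ 1.036,  0.277, -0.028,  1.268,  0.   ,  1.467]), 'joint_velocities': array([ 0.001,  0.001, -0.001, -0.   , -0.   , -0.001]), 'tau': array([-0.0000e+00, -4.4551e+01,  2.9520e+01,  1.6000e-02, -0.0000e+00,
        0.0000e+00]), 'ee_pos': array([0.261, 0.567, 0.23 ]), 'tcp_rot': array([-6.730e-01, -3.068e+00,  3.000e-03]), 'ft_force': array([-0.382,  0.489, -0.375]), 'wrist_torque': array([0.008, 0.013, 0.017]), 'gripper_force': np.float64(0.0), 'opening': np.float64(0.085)}
top 392.2644585758243 277.0000459596326 202.84397867204646 cam at [0.54491208 0.21112119 0.90356723] [[0.03, -1.0, -0.0], [-1.0, -0.03, -0.07], [0.07, 0.0, -1.0]]
side 408.2976256825609 275.9714034509281 211.01908119896896 cam at [ 0.09623297 -0.22537019  0.59489155] [[0.67, -0.74, -0.01], [-0.48, -0.42, -0.78], [0.57, 0.52, -0.63]]
```

View pics/top0.png

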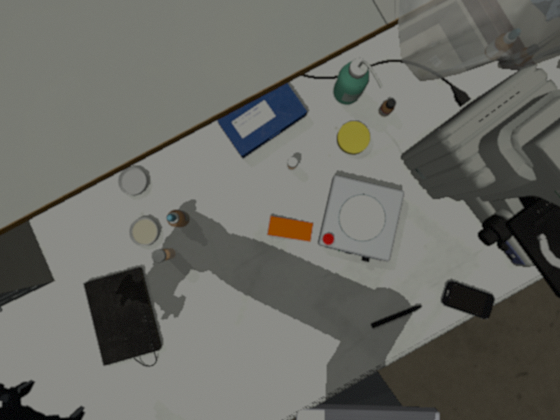

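View pics/side0.png

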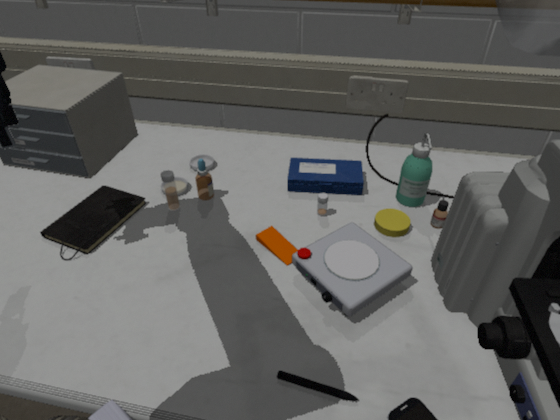

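The top view shows the wedge at about (290,228), the red pad at (328,239), the stirrer at (362,218) and the arm at lower left. In the side view the wedge is at (278,245) and the pad at (304,253). Next I'll measure them.

```bash
cat > m.py <<'E'
from h import *
def blob(p,kind):
    h=cv2.cvtColor(p,cv2.COLOR_RGB2HSV);H,S,V=h[...,0],h[...,1],h[...,2]
    m=((H>=6)&(H<=16)&(S>180)&(V>100)) if kind=='o' else (((H<=4)|(H>=174))&(S>170)&(V>80))
    n,l,st,c=cv2.connectedComponentsWithStats(m.astype(np.uint8))
    i=1+np.argmax(st[1:,4]); return (l==i).astype(np.uint8),st[i],c[i]
def wedge(p,C):
    m,st,c=blob(p,'o');k=max(cv2.findContours(m,0,2)[0],key=cv2.contourArea)[:,0]
    # ground with sloped top: iterate heights
    z=np.full(len(k),.009)
    for _ in range(4):
        P=np.array([ray(C,u,v,zz) for (u,v),zz in zip(k,z)])
        (cc,sz,a)=cv2.minAreaRect((P[:,:2]*1000).astype(np.float32)); b=cv2.boxPoints((cc,sz,a))
        e=max([b[1]-b[0],b[2]-b[1]],key=np.linalg.norm);L=np.linalg.norm(e);e=e/L
        if e[1]>0:e=-e
        s=(P[:,:2]*1000-cc)@e; z=np.clip(.009-.007*s/50,.002,.016)
    return st,np.array(cc)/1000,np.array(sz),e
E
python3 - <<'E'
from m import *
for n in("top","side"):
    D=np.load(f'pics/{n}0.npz');C=cal(n);p=D['p']
    st,cc,sz,e=wedge(p,C);print(n,'wedge',st,cc.round(4),sz.round(1),'dir',e.round(3),np.arctan2(e[1],e[0]).round(3))
    m,st,c=blob(p,'r');print(' pad',st,c.round(1),ray(C,*c,.0545).round(4))
    # stirrer top plate/housing: depth-based
    d=D['d'];f,cx,cy,R,t=C;v,u=np.mgrid[:420,:560];X=np.stack([(u-cx)/f*d,(v-cy)/f*d,d],-1);W=(X-t)@R
    q=ray(C,*c,.05);ok=(W[...,2]>.04)&(W[...,2]<.06)&(d>0)&(np.hypot(W[...,0]-q[0],W[...,1]-q[1])<.22)
    nn,l,s2,c2=cv2.connectedComponentsWithStats(ok.astype(np.uint8));i=l[int(c[1]),int(c[0])]
    if i==0:i=1+np.argmax(s2[1:,4])
    k=cv2.findContours((l==i).astype(np.uint8),0,2)[0];k=max(k,key=cv2.contourArea)[:,0]
    P=np.array([ray(C,a,b,.047)[:2]*1000 for a,b in k],np.float32);r=cv2.minAreaRect(P);print(' stirrer',r,s2[i])
E
```

```text
top wedge [268 217  44  24 749] [0.5496 0.1817] [95.4 40.8] dir [-0.132 -0.991] -1.703
 pad [323 234  10  10  81] [327.8 238.5] [0.5293 0.1013 0.0545]
 stirrer ((572.2061767578125, 28.87566375732422), (159.75331115722656, 170.1723175048828), 78.16044616699219) [ 319  175   86   87 5352]
side wedge [256 226  42  39 715] [0.5484 0.1839] [98.  43.7] dir [-0.142 -0.99 ] -1.713
 pad [298 248  13  10 100] [303.7 252.7] [0.528  0.1025 0.0545]
 stirrer ((566.487548828125, 29.766326904296875), (164.00318908691406, 174.03025817871094), 78.15686798095703) [ 291  223  121   89 5774]
```

```bash
python3 -m inch '[[[-0.028,-0.010,0,0,0,0,24],[-0.028,-0.010,0,0,0,0,24],[-0.028,-0.010,0,0,0,0,24],[-0.028,-0.010,0,0,0,0,24],[-0.028,-0.010,0,0,0,0,24],[-0.028,-0.010,0,0,0,0,24],[-0.028,-0.010,0,0,0,0,24],[-0.028,-0.010,0,0,0,0,24],[-0.028,-0.010,0,0,0,0,24],[-0.028,-0.010,0,0,0,0,24],[-0.028,-0.010,0,0,0,0,24],[-0.028,-0.010,0,0,0,0,24],[-0.028,-0.010,0,0,0,0,24],[-0.028,-0.010,0,0,0,0,24]]]' 20
python3 -m inch '[[[0,0,0,0,0,0.14,24],[0,0,0,0,0,0.14,24],[0,0,0,0,0,0.14,24],[0,0,0,0,0,0.14,24],[0,0,0,0,0,0.14,24],[0,0,0,0,0,0.14,24],[0,0,0,0,0,0.14,24],[0,0,0,0,0,0.14,24],[0,0,0,0,0,0.14,24],[0,0,0,0,0,0,24],[0,0,0,0,0,0,24]]]'
cat > st.py <<'E'
from m import *
from scipy.spatial.transform import Rotation as Ro
s=ctrl.sense();R=Ro.from_rotvec(s['tcp_rot']).as_matrix()
print('t',round(s['time'],2),'p',np.round(s['ee_pos'],4),'xhead',np.arctan2(R[1,0],R[0,0]).round(3),'z',R[:,2].round(3),'F',np.round(s['ft_force'],2),'op',round(s['opening'],4),'j6',s['joints'][5].round(2))
E
python3 st.py
```

```text
time: 1.5
ee_pos: [0.5594, 0.2753, 0.2307]
tcp_rot: [-0.673, -3.068, 0.001]
ft_force: [0.9, -0.1, 0.4]
opening: 0.0206
gripper_force: 0.0
time: 2.6
ee_pos: [0.5587, 0.2763, 0.2308]
tcp_rot: [-2.348, -2.086, 0.001]
ft_force: [-0.3, -0.1, 0.1]
opening: 0.0202
gripper_force: 0.0
t 2.6 p [0.5587 0.2763 0.2308] xhead 1.453 z [-0.001 -0.    -1.   ] F [-0.33 -0.07  0.09] op 0.0202 j6 2.04
```

```bash
python3 -m inch '[[[0,0,0,0,0,0.09,24],[-0.0134,0.0064,0.03,0,0,0,24],[0,0,0.03,0,0,0,24],[0,0,0.03,0,0,0,24],[0,0,0.03,0,0,0,24],[0,0,0.03,0,0,0,24],[0,0,0.03,0,0,0,24],[0,0,0.02,0,0,0,24],[0,0,0.01,0,0,0,24],[0,0,0.009,0,0,0,24],[0,0,0.005,0,0,0,24],[0,0,0,0,0,0,24],[0,0,0,0,0,0,24]]]'
python3 st.py
python3 - <<'E'
from m import *
C=cal('wrist');p,d=ctrl.camera('wrist');cv2.imwrite('pics/w1.png',p[:,:,::-1])
C2=cal('side');q,_=ctrl.camera('side');st,cc,sz,e=wedge(q,C2);print(st,cc,sz,e)
cv2.imwrite('pics/s1.png',q[:,:,::-1])
E
```

```text
time: 3.9
ee_pos: [0.5632, 0.2622, 0.0082]
tcp_rot: [2.442, 1.975, 0.002]
ft_force: [0.4, 0.3, 0.5]
opening: 0.0209
gripper_force: 0.0
t 3.9 p [0.5632 0.2622 0.0082] xhead 1.36 z [ 0.002  0.001 -1.   ] F [0.38 0.35 0.54] op 0.0209 j6 2.11
[256 226  42  39 745] [0.54600671 0.184431  ] [98.23186493 48.45681   ] [-0.13641839 -0.99065125]
```

View pics/w1.png

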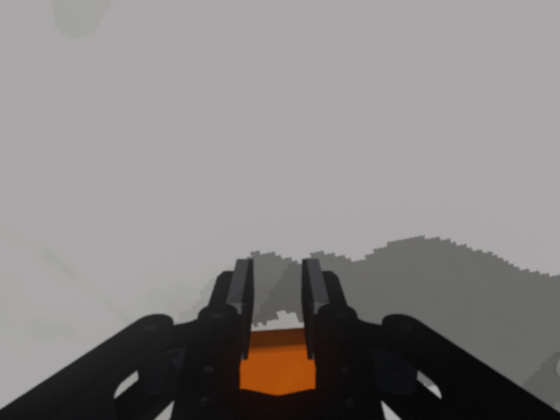

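The wrist view shows the wedge's back edge at row 330, centred at column 278 between the fingers (250 and 305). It is lined up, so I'll lower 4 mm and push.

```bash
python3 -m inch '[[[0,0,0.0035,0,0,0,24],[-0.005,0,0,0,0,0,24],[-0.005,0,0,0,0,0,24],[-0.005,0,0,0,0,0,24],[-0.005,0,0,0,0,0,24],[-0.004,0,0,0,0,0,24],[-0.003,0,0,0,0,0,24],[-0.003,0,0,0,0,0,24],[-0.003,0,0,0,0,0,24],[-0.003,0,0,0,0,0,24],[0,0,0,0,0,0,24]]]'
python3 st.py
cat > look.py <<'E'
from m import *
import sys
k=sys.argv[1]
for n in sys.argv[2:]:
    C=cal(n);q,_=ctrl.camera(n);cv2.imwrite(f'pics/{n}{k}.png',q[:,:,::-1])
    st,cc,sz,e=wedge(q,C);print(n,st,cc.round(4),sz.round(1),np.arctan2(e[1],e[0]).round(3))
    m,st,c=blob(q,'r');print(' pad',st,c.round(1),ray(C,*c,.0545).round(4))
E
python3 look.py 2 top side
```

```text
time: 5.1
ee_pos: [0.5547, 0.2264, 0.0038]
tcp_rot: [2.443, 1.975, -0.001]
ft_force: [-0.0, 0.1, 0.9]
opening: 0.0205
gripper_force: 0.0
t 5.1 p [0.5547 0.2264 0.0038] xhead 1.359 z [-0. -0. -1.] F [-0.01  0.06  0.86] op 0.0205 j6 2.06
top [306 225  14  21 189] [0.535  0.1337] [32.9 39.7] -0.219
 pad [323 234  10  10  81] [327.8 238.5] [0.5293 0.1013 0.0545]
side [264 236  32  36 641] [0.5409 0.1675] [97.4 45.8] -1.71
 pad [298 248  13  11 104] [303.8 252.8] [0.5276 0.1022 0.0545]
```

```bash
python3 -c "
import cv2
a=cv2.imread('pics/side2.png')[190:300,220:370];b=cv2.imread('pics/top2.png')[170:280,250:400]
cv2.imwrite('pics/c2.png',cv2.resize(cv2.hconcat([a,b]),None,fx=2.66,fy=2.66,interpolation=2))"
```

```text
(no output)
```

View pics/c2.png

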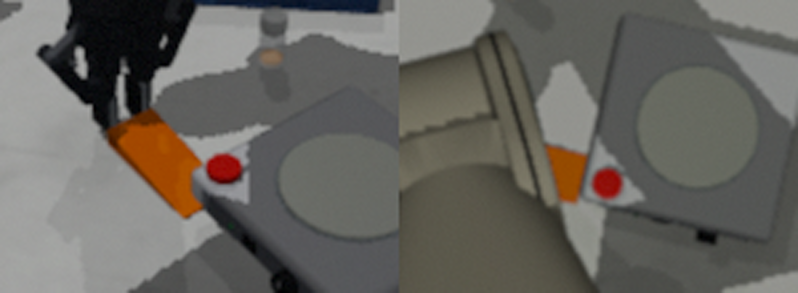

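The crop shows the fingers flat against the wedge's back. The wedge now points at the pad, with its tip at about (583,180) and the pad at (607,183). I'll keep pushing.

```bash
python3 -m inch '[[[-0.003,0,0,0,0,0,24],[-0.003,0,0,0,0,0,24],[-0.003,0,0,0,0,0,24],[-0.003,0,0,0,0,0,24],[-0.003,0,0,0,0,0,24],[-0.003,0,0,0,0,0,24],[-0.003,0,0,0,0,0,24]]]'
python3 -m inch '[[[-0.002,0,0,0,0,0,24],[-0.002,0,0,0,0,0,24],[-0.002,0,0,0,0,0,24]]]'
python3 st.py; python3 look.py 3 side
```

```text
time: 5.9
ee_pos: [0.5505, 0.206, 0.0039]
tcp_rot: [2.443, 1.975, 0.0]
ft_force: [0.6, -0.0, -0.3]
opening: 0.0205
gripper_force: 0.3
time: 6.2
ee_pos: [0.5493, 0.2002, 0.0039]
tcp_rot: [-2.443, -1.975, -0.0]
ft_force: [0.6, 1.4, -0.4]
opening: 0.0203
gripper_force: 0.4
t 6.2 p [0.5493 0.2002 0.0039] xhead 1.36 z [ 0.  0. -1.] F [ 0.63  1.43 -0.4 ] op 0.0203 j6 2.02
side [271 243  32  37 527] [0.535  0.1419] [98.4 44.5] -1.721
 pad [298 248  13  10 104] [303.8 252.8] [0.5278 0.1023 0.0545]
```

```bash
for i in 1; do python3 -m inch '[[[-0.0015,0,0,0,0,0,24],[-0.0015,0,0,0,0,0,24]]]'|grep -E "ee_pos|ft"; python3 -m inch '[[[-0.0015,0,0,0,0,0,24],[-0.0015,0,0,0,0,0,24]]]'|grep -E "ee_pos|ft";python3 -m inch '[[[-0.001,0,0,0,0,0,24],[-0.001,0,0,0,0,0,24]]]'|grep -E "ee_pos|ft"; done; python3 look.py 4 side
```

```text
ee_pos: [0.5486, 0.1974, 0.0038]
ft_force: [0.2, 0.2, 0.0]
ee_pos: [0.5479, 0.1944, 0.0038]
ft_force: [-0.2, 0.6, -0.1]
ee_pos: [0.5475, 0.1925, 0.0038]
ft_force: [-0.4, 0.2, 0.4]
side [273 245  33  38 490] [0.5332 0.1338] [97.7 44.3] -1.72
 pad [298 248  13  11 107] [303.6 252.8] [0.5276 0.1024 0.0545]
```

```bash
python3 -m inch '[[[-0.001,0,0,0,0,0,24],[-0.001,0,0,0,0,0,24]]]'|grep -E "ee_pos|ft"; python3 -m inch '[[[-0.001,0,0,0,0,0,24],[-0.001,0,0,0,0,0,24]]]'|grep -E "ee_pos|ft";python3 -m inch '[[[-0.001,0,0,0,0,0,24],[-0.001,0,0,0,0,0,24]]]'|grep -E "ee_pos|ft"; python3 look.py 5 side
```

```text
ee_pos: [0.5471, 0.1905, 0.0038]
ft_force: [0.0, 0.5, 1.0]
ee_pos: [0.5467, 0.1885, 0.0038]
ft_force: [-1.0, 1.1, -0.5]
ee_pos: [0.5462, 0.1866, 0.0038]
ft_force: [-0.4, -0.5, -0.4]
side [275 247  33  38 464] [0.5206 0.1298] [95.4 44.3] -2.154
 pad [298 248  13  10 106] [303.7 252.7] [0.5277 0.1025 0.0545]
```

```bash
python3 -m inch '[[[-0.001,0,0,0,0,0,24],[-0.001,0,0,0,0,0,24]]]'|grep -E "ee_pos|ft"; python3 -m inch '[[[-0.001,0,0,0,0,0,24],[-0.001,0,0,0,0,0,24]]]'|grep -E "ee_pos|ft";python3 -m inch '[[[-0.001,0,0,0,0,0,24],[-0.001,0,0,0,0,0,24]]]'|grep -E "ee_pos|ft"; python3 look.py 6 side
```

```text
ee_pos: [0.5458, 0.1847, 0.0038]
ft_force: [0.2, 0.1, 0.5]
ee_pos: [0.5454, 0.1827, 0.0038]
ft_force: [0.8, 0.9, -0.1]
ee_pos: [0.545, 0.1807, 0.0038]
ft_force: [-0.4, 0.4, 0.6]
side [277 248  33  38 434] [0.5201 0.1249] [95.4 43.7] -2.149
 pad [298 248  13  11 106] [303.7 252.8] [0.5277 0.1024 0.0545]
```

```bash
python3 -m inch '[[[-0.001,0,0,0,0,0,24],[-0.001,0,0,0,0,0,24]]]'|grep -E "ee_pos|ft"; python3 -m inch '[[[-0.001,0,0,0,0,0,24],[-0.001,0,0,0,0,0,24]]]'|grep -E "ee_pos|ft";python3 -m inch '[[[-0.001,0,0,0,0,0,24],[-0.001,0,0,0,0,0,24]]]'|grep -E "ee_pos|ft"; python3 look.py 7 side
```

```text
ee_pos: [0.5446, 0.1788, 0.0038]
ft_force: [-0.3, 0.4, -0.0]
ee_pos: [0.5442, 0.1768, 0.0038]
ft_force: [-0.6, 2.4, -0.2]
ee_pos: [0.5438, 0.1749, 0.0038]
ft_force: [-0.8, -0.0, 0.2]
side [279 250  32  38 391] [0.5186 0.1199] [93.9 41.3] -2.135
 pad [298 248  13  10 104] [303.7 252.7] [0.5279 0.1026 0.0545]
```

```bash
python3 -m inch '[[[-0.001,0,0,0,0,0,24]]]'|grep -E "ee_pos|ft"; python3 -m inch '[[[-0.001,0,0,0,0,0,24]]]'|grep -E "ee_pos|ft";python3 -m inch '[[[-0.001,0,0,0,0,0,24]]]'|grep -E "ee_pos|ft"; python3 -m inch '[[[-0.001,0,0,0,0,0,24]]]'|grep -E "ee_pos|ft"; python3 look.py 8 side
```

```text
ee_pos: [0.5436, 0.174, 0.0038]
ft_force: [0.9, 0.4, 0.7]
ee_pos: [0.5434, 0.173, 0.0038]
ft_force: [0.3, 0.1, -0.0]
ee_pos: [0.5432, 0.172, 0.0038]
ft_force: [0.2, 0.2, -0.7]
ee_pos: [0.543, 0.171, 0.0038]
ft_force: [-0.2, 0.2, -0.7]
side [280 251  30  37 363] [0.5172 0.1184] [91.1 36.4] -2.088
 pad [298 248  13  11 106] [303.7 252.8] [0.5277 0.1024 0.0545]
```

```bash
python3 -c "
import cv2
a=cv2.imread('pics/side8.png')[190:340,250:450]
cv2.imwrite('pics/c8.png',cv2.resize(a,None,fx=4,fy=4,interpolation=2))"
```

```text
(no output)
```

View pics/c8.png

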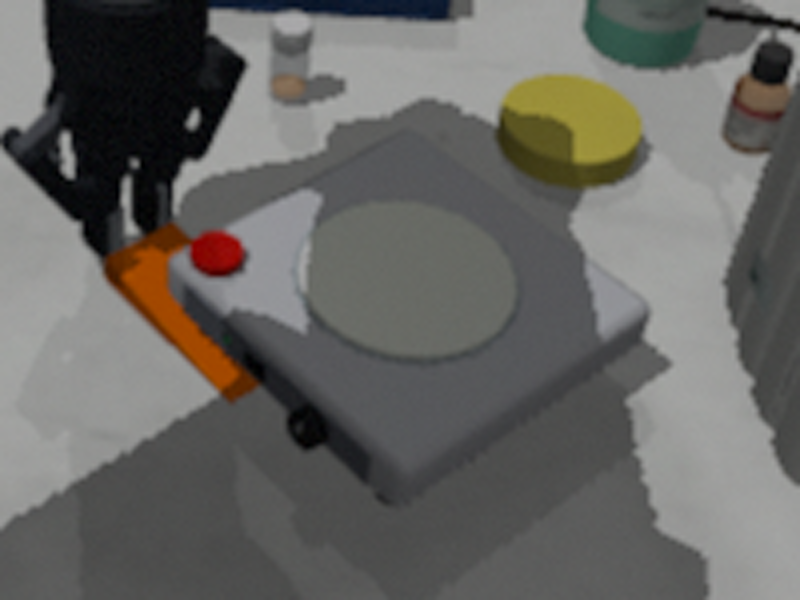

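The crop shows the wedge going under the red corner with its thin near corner at crop (240,392), image (310,288). Its edge lies parallel to the stirrer front. I'll check the lateral alignment with the foot.

```bash
python3 - <<'E'
from h import *
C=cal('side')
A=ray(C,250+233/4,190+400/4,0)[:2];B=ray(C,250+106/4,190+266/4,.016)[:2]
f=np.array([.5285,.1018]);e=(A-B)/np.linalg.norm(A-B);n=np.array([-e[1],e[0]])
print(A,B,np.linalg.norm(A-B),np.arctan2(e[1],e[0]),'foot along from tip',(f-A)@e,'lateral',(f-A)@n)
E
```

```text
[0.50091334 0.06766049] [0.51497301 0.15953451] 0.0929435846299914 -1.7226503662896142 foot along from tip -0.037919709627223096 lateral 0.02210488462567266
```

```bash
python3 -m inch '[[[-0.001,0,0,0,0,0,24]]]'|grep -E "ee_pos|ft"; python3 -m inch '[[[-0.001,0,0,0,0,0,24]]]'|grep -E "ee_pos|ft";python3 -m inch '[[[-0.001,0,0,0,0,0,24]]]'|grep -E "ee_pos|ft"; python3 -m inch '[[[-0.001,0,0,0,0,0,24]]]'|grep -E "ee_pos|ft"; python3 look.py 9 side
```

```text
ee_pos: [0.5428, 0.1702, 0.0038]
ft_force: [-0.3, 0.7, 0.7]
ee_pos: [0.5427, 0.1694, 0.0038]
ft_force: [0.4, 2.1, -0.4]
ee_pos: [0.5425, 0.1685, 0.0039]
ft_force: [0.3, 3.7, -0.4]
ee_pos: [0.5423, 0.1676, 0.0039]
ft_force: [1.9, 3.6, -0.4]
side [281 252  30  36 337] [0.5158 0.1161] [90.  27.9] -1.921
 pad [298 248  13  11 108] [303.7 252.7] [0.5278 0.1025 0.0545]
```

Resistance is rising at about 3.6 N, so the wedge has met the foot. I'll hold and average the force.

```bash
for i in 1; do python3 -m inch '[[[0,0,0,0,0,0,24]]]'|grep -E "ee_pos|ft";python3 -m inch '[[[0,0,0,0,0,0,24]]]'|grep -E "ee_pos|ft";python3 -m inch '[[[0,0,0,0,0,0,24]]]'|grep -E "ee_pos|ft"; done
python3 - <<'E'
from m import *
# sub-pixel pad shift vs start; level check via side and stirrer edges diff
a=np.load('pics/side0.npz')['p'];C=cal('side')
q,_=ctrl.camera('side');cv2.imwrite('pics/side10.png',q[:,:,::-1])
r=(slice(225,312),slice(296,412))
g=lambda p,r:cv2.cvtColor(p,cv2.COLOR_RGB2GRAY)[r].astype(np.float32)
for nm,c in(('pad',(303.7,252.7)),('plate',(351,260)),('right',(405,268)),('front',(330,298))):
    w=28 if nm=='plate' else 14; x,y=int(c[0]),int(c[1]); t=cv2.Laplacian(g(a,(slice(y-w//2,y+w//2),slice(x-w//2,x+w//2))),cv2.CV_32F)
    t2=cv2.Laplacian(g(q,(slice(y-w//2,y+w//2),slice(x-w//2,x+w//2))),cv2.CV_32F)
    print(nm,cv2.phaseCorrelate(t,t2))
E
```

```text
ee_pos: [0.5423, 0.1674, 0.0039]
ft_force: [-0.4, 2.1, -0.2]
ee_pos: [0.5422, 0.1674, 0.0038]
ft_force: [0.1, 2.7, -0.8]
ee_pos: [0.5423, 0.1673, 0.0039]
ft_force: [0.7, 2.7, -1.7]
pad ((0.5335425493368922, 0.06238764363135374), 0.7891893757714166)
plate ((11.382924536286197, 13.822158353001996), 0.21373381190829807)
right ((0.11987514138827127, 0.7742969111302562), 0.42644229888916013)
front ((0.9417086640123564, -0.03017922770075465), 0.9720803144243029)
```

```bash
python3 -m inch '[[[-0.0007,0,0,0,0,0,24],[0,0,0,0,0,0,24]]]'|grep -E "ee_pos|ft";python3 -m inch '[[[0,0,0,0,0,0,24]]]'|grep -E "ee_pos|ft";python3 -m inch '[[[0,0,0,0,0,0,24]]]'|grep -E "ee_pos|ft"
```

```text
ee_pos: [0.5421, 0.1666, 0.0039]
ft_force: [0.6, 4.3, -1.0]
ee_pos: [0.5421, 0.1666, 0.0039]
ft_force: [1.1, 3.8, -1.7]
ee_pos: [0.5421, 0.1666, 0.0038]
ft_force: [0.3, 3.6, -0.5]
```

```bash
python3 -m inch '[[[0.004,0,0,0,0,0,24],[0.013,0,0,0,0,0,24],[0.013,0,0,0,0,0,24],[0,0,-0.02,0,0,0,0],[0,0,-0.04,0,0,0,0],[0,0,-0.04,0,0,0,0],[-0.024,0,0,0,0,0,0],[-0.024,0,0,0,0,0,0],[-0.024,0,0,0,0,0,0],[-0.024,0,0,0,0,0,0],[0,0,0.02,0,0,0,0],[0,0,0.015,0,0,0,0],[0,0,0.003,0,0,0,0],[0,0,0,0,0,0,0],[0,0,0,0,0,0,0]]]' 20
python3 st.py; python3 look.py 11 side
python3 -c "
import cv2
a=cv2.imread('pics/side11.png')[190:340,250:450]
cv2.imwrite('pics/c11.png',cv2.resize(a,None,fx=4,fy=4,interpolation=2))"
```

```text
time: 12.0
ee_pos: [0.5289, 0.1024, 0.0664]
tcp_rot: [2.442, 1.975, 0.001]
ft_force: [-0.4, 0.1, -0.3]
opening: -0.0001
gripper_force: 0.0
t 12.0 p [0.5289 0.1024 0.0664] xhead 1.36 z [ 0.001 -0.    -1.   ] F [-0.39  0.1  -0.26] op -0.0001 j6 1.85
side [278 248  37  44 438] [0.5232 0.109 ] [100.3  44.1] -1.878
 pad [298 249   6   7  25] [300.  251.9] [0.525  0.109  0.0545]
```

View pics/c11.png

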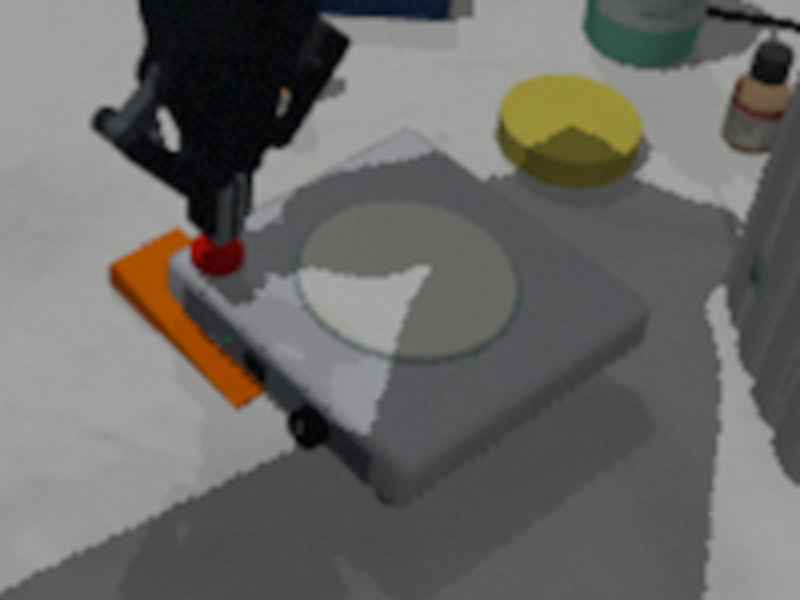

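The crop shows the shut fingertips just above the pad at crop (218,250). The wedge sits under the corner and the stirrer is in its place. Now I'll press gently.

```bash
python3 -m inch '[[[0,0,0.005,0,0,0,0],[0,0,0.003,0,0,0,0],[0,0,0.001,0,0,0,0]]]'|grep -E "ee_pos|ft"; python3 -m inch '[[[0,0,0.001,0,0,0,0]]]'|grep -E "ee_pos|ft";python3 -m inch '[[[0,0,0.001,0,0,0,0]]]'|grep -E "ee_pos|ft";python3 -m inch '[[[0,0,0.0005,0,0,0,0]]]'|grep -E "ee_pos|ft"; python3 -m inch '[[[0,0,0.0005,0,0,0,0]]]'|grep -E "ee_pos|ft"; python3 st.py
```

```text
ee_pos: [0.5279, 0.1019, 0.0564]
ft_force: [0.3, 1.0, -0.8]
ee_pos: [0.528, 0.1019, 0.0556]
ft_force: [-1.0, -0.1, 0.1]
ee_pos: [0.5281, 0.1019, 0.0548]
ft_force: [-1.0, 0.1, 5.1]
ee_pos: [0.5282, 0.1019, 0.0547]
ft_force: [-1.9, 0.7, 5.3]
ee_pos: [0.5282, 0.102, 0.0546]
ft_force: [-2.5, -0.1, 9.1]
t 12.75 p [0.5282 0.102  0.0546] xhead 1.36 z [-0.  0. -1.] F [-2.52 -0.11  9.12] op 0.0 j6 1.85
```

```bash
python3 -m inch '[[[0,0,0,0,0,0,0],[0,0,0,0,0,0,0]]]'|grep -E "ee_pos|ft";python3 -m inch '[[[0,0,0,0,0,0,0],[0,0,0,0,0,0,0],[0,0,0,0,0,0,0]]]'|grep -E "ee_pos|ft"
python3 - <<'E'
from h import *
q,_=ctrl.camera('side');cv2.imwrite('pics/side12.png',q[:,:,::-1])
a=cv2.imread('pics/side0.png')[190:340,250:450];b=q[190:340,250:450,::-1]
cv2.imwrite('pics/c12.png',cv2.resize(cv2.hconcat([a,b]),None,fx=2,fy=2,interpolation=2))
E
```

```text
ee_pos: [0.5282, 0.1019, 0.0547]
ft_force: [-3.0, 0.0, 6.1]
ee_pos: [0.5282, 0.1019, 0.0547]
ft_force: [-2.0, -0.5, 5.5]
```

View pics/c12.png

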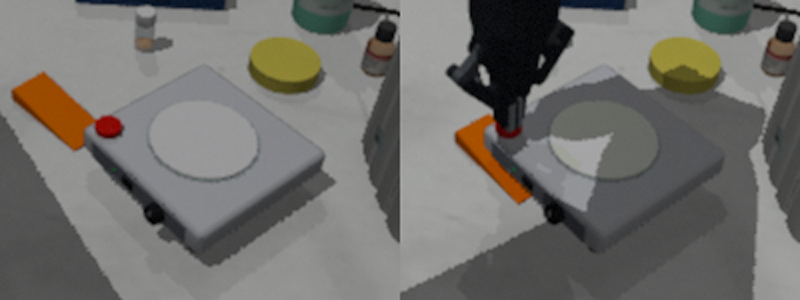

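The stirrer outline is the same before and during the press: corners at (205,65), (322,155) and (205,245) in both crops, and it is level. I'll add a little press margin, check it and hand in.

```bash
python3 -m inch '[[[0,0,0.0004,0,0,0,0],[0,0,0,0,0,0,0],[0,0,0,0,0,0,0],[0,0,0,0,0,0,0],[0,0,0,0,0,0,0]]]'|grep -E "ee_pos|ft";python3 -m inch '[[[0,0,0,0,0,0,0],[0,0,0,0,0,0,0],[0,0,0,0,0,0,0]]]'|grep -E "ee_pos|ft";python3 -m inch '[[[0,0,0,0,0,0,0],[0,0,0,0,0,0,0],[0,0,0,0,0,0,0]]]'|grep -E "ee_pos|ft"
```

```text
ee_pos: [0.5282, 0.1019, 0.0546]
ft_force: [-3.2, -0.3, 8.9]
ee_pos: [0.5282, 0.1019, 0.0546]
ft_force: [-3.7, -0.1, 8.3]
ee_pos: [0.5282, 0.1019, 0.0546]
ft_force: [-3.0, -0.0, 8.2]
```

```bash
python3 -c "
from plant import ctrl
print(ctrl.hand_in())"
```

```text
the job is handed in; nothing more can be done
None
```

The wedge is snug under the short foot (about 3.7 N final push), and I handed in while pressing the red pad at about 8 N, with the stirrer staying level and in its place.

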